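Set the tall sample cell in the photometer's light path

TASK

Take the tall rectangular sample cell and stand it upright in the middle of the photometer's stage, between lamp and detector, turned so that its two broad clear faces look straight at the lamp and the detector and the light passes through them. Set it down gently, never let it drop, and let go of it. Leave the short cell and the bottle where they stand.

Things in the scene. Friction and masses are not known exactly. Their poses are not given: they have to be found in the camera images.
- cell_center (a point): Tall sample cell: upright rectangular glass cell with flush black cap, 70 mm high, 46 wide, 28 thick, about 0.15 kg. Its broad faces (46 mm wide, clear) look along its own x and -x, its narrow sides (28 mm wide, opaque grey) along y and -y. This point is its centre, 35 mm above its underside; z is up. Starts standing on the bench at any yaw; same shape both ways round.
- stage_center (a point): Top centre of the fixed photometer's stage, a flat block 74 (x) by 70 (y) mm, top 30 mm above the bench. The light path runs along this frame's y, 35 mm above this point; z is up. White housings, lamp at +y, detector at -y: 84 mm along x, 72 mm above stage, spanning y = 65 to 127 mm, with 8 mm long lens tubes towards the stage. Its x sides are open.
- short_cell_center (a point): Bystander: the short cell, made like the tall one (46 mm wide, 28 mm thick) but only 35 mm high. This point is its centre, 17.5 mm above its underside. To be left alone.
- bottle_center (a point): Bystander: a small round white bottle with a red cap, 54 mm in diameter and 95 mm high. This point is its centre, 47.5 mm above its underside. To be left alone.

How it is judged:
By the outcome, as a careful person would: the job done as asked, in the order asked, and still so for the second after the job is handed in, with the robot touching nothing.
It also fails if it takes over 40 s, if anything falls off the work surface, if the arm or the gripper's body presses on something with over 40 N, if the wrist force passes 120 N, or if a joint passes its speed limit or range.

ROBOT

A 7-joint arm with a two-finger parallel gripper is mounted at the origin on the work surface. World frame = base frame: x ahead of the robot, y to its left, z up, the work surface at z = 0. Lengths are in m, angles in rad, forces in N, time in s.
With the tool pointing down it reaches from about 0.4 to 0.85 m from the base axis. Payload 10.4 kg.
Tool frame: the origin (TCP) lies between the finger pads; the fingertips stand 8 mm ahead of it and the grasp point (between the pads) lies 11 mm behind it (env.tip_reach is the distance from the TCP to the fingertips, in m); z points along the fingers, y is the line along which they close (so a half turn about z gives the same grasp; the last joint's range is limited). The gripper opens to 85 mm and grips with 20 to 120 N. Pads are 22 mm wide; open, the fingers measure 114 mm over their backs; the gripper's body (76 mm by 85 mm) begins 54 mm behind the grasp point. The pads swing forward as they close: fully open they stand 13 mm farther back than shut.
Start: joints at [-1.371, 0.332, -0.065, 1.46, 0.022, 1.35, -0.088], TCP at [0.138, 0.61, 0.21] pointing down, gripper open.
Joint ranges: [-2.6, 2.6], [-0.5, 2.12], [-1.47, 1.34], [0.16, 2.42], [-1.27, 4.41], [0.06, 2.06], [-2.6, 2.6]. Speed limits (rad/s): [2.22, 2.22, 2.79, 2.79, 3.14, 3.14, 3.14].

INTERFACE

Orientations are given as a rotation vector (axis times angle).
In Python, from rig import env, cams, sign_off gives the robot as it stands.
- The arm moves only by the tool carry_out, never from a script. Its argument "plan" is a list of rows, each a list of 3 entries, a list of its own where there are three numbers: the opening, from 0 (shut) to 1 (fully open), then the shift along the tool's x, y, z in mm, then the turn about the tool's z in rad. A call has 1 to 5 rows; each row is the pose to reach, as a shift and turn from the pose commanded when the call began, along the tool's axes at that moment; what a row does not reach only later rows make up. A row lasts 1/8 s, in which the tool goes at most 62.5 mm and 10.7 degrees, less where a joint would pass 70% of its speed; a pose out of reach is approached as far as the arm can. A call with a gripper value outside its range is refused whole. The fingers move at their own pace and stop on an object; "grip_force" is the grip in N (left out, the last holds). Time passes only in rows, so rows that repeat a pose let the fingers close. It gives the time, the measured TCP pose, the force, the opening and the grip force at its end, in the units of the state.
- env.observe(): the state, without advancing time (a new reading comes with each control period).
- cams.camera(name): name is "side" or "top"; returns a dict with "frame" (420x560x3 uint8, red, green, blue), "K" (3x3 intrinsics, pixels), "camera_from_world" (4x4, takes a point from world to camera coordinates). Camera axes: x right, y down, z forward; pixel columns grow to the right and rows downward; lengths in m; the calibration is good to about 2 mm. A picture is of the moment at which its call begins. There is no depth.
- sign_off(): hands the job in; it is judged then, once.
The state is a dict: "t": time; "q": joint angles; "qvel": joint speeds; "tau": joint torques, N m; "tool_pos": TCP position; "ee_rot": TCP orientation; "force": force on the tool from outside, world axes, zero at the start; "torque": the same for the moment, N m; "gripper_width": opening from 0.0 (shut) to 1.0 (fully open); "finger_force": force on a finger pad.
Only numpy, scipy, OpenCV 4.12 (cv2) and the standard library are available. Lean on these libraries where they do the work, as an engineer would, in place of code of your own. Each camera call takes 0.05 s, during which the arm holds its last target. There are 200 camera calls.

## Working session

There is one attempt and no reset: what is moved stays moved. The work goes in short steps, Python scripts to look and compute and a tool call to move; the robot and the scene stay as the last step left them, time stands still between calls to the robot, and variables do not carry over. Pictures are saved under pics/ and viewed, at most 10 in all, crops included, and the job is handed in when it is done.

Besides the shell and the picture viewer there is one more tool, called after "Emit:" as a command line: name --argument value ..., lists and objects as JSON in quotes. carry_out: Moves the arm, as the interface text tells. Its arguments: {"type":"object","properties":{"plan":{"type":"array"},"grip_force":{"type":"number"}},"required":["plan"]}

```bash
ls; mkdir -p pics
python3 - <<'E'
from rig import env, cams
import cv2, numpy as np
np.set_printoptions(precision=4,suppress=True)
s=env.observe()
print({k:s[k] for k in('t','tool_pos','ee_rot','gripper_width','force')},env.tip_reach)
for n in('top','side'):
    c=cams.camera(n); cv2.imwrite(f'pics/{n}0.png',c['frame'][:,:,::-1]); np.savez(f'{n}.npz',**c)
    print(n,c['K'],c['camera_from_world'])
E
```

```text
pics
{'t': 0.0, 'tool_pos': array([0.138 , 0.6091, 0.2091]), 'ee_rot': array([-0.3492, -3.122 ,  0.0024]), 'gripper_width': 1.0008802082880612, 'force': array([-0.2696, -0.6918,  1.3812])} 0.008
top [[386.128    0.     277.074 ]
 [  0.     386.128  210.3514]
 [  0.       0.       1.    ]] [[-0.0117 -0.9999  0.0094 -0.0745]
 [-0.994   0.0106 -0.1091  0.5459]
 [ 0.109  -0.0106 -0.994   0.698 ]
 [ 0.      0.      0.      1.    ]]
side [[457.3472   0.     275.8898]
 [  0.     457.3472 205.5153]
 [  0.       0.       1.    ]] [[-0.965  -0.2622  0.0076  0.4812]
 [-0.1404  0.4921 -0.8592  0.1553]
 [ 0.2215 -0.8301 -0.5116  0.7639]
 [ 0.      0.      0.      1.    ]]
```

View pics/top0.png

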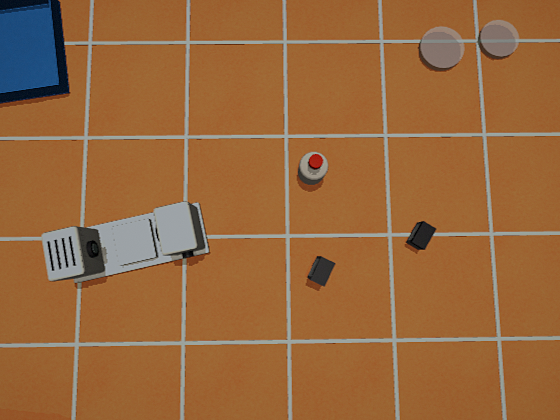

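View pics/side0.png

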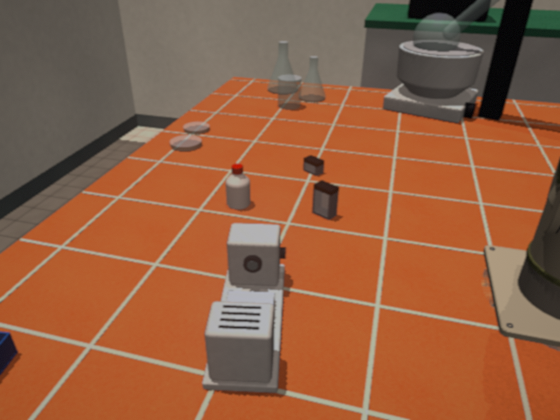

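The top view shows the photometer on the left (stage near (135,242)), the bottle at (313,167), and two dark cells at (321,271) and (421,236). The side view shows the tall cell at (325,200), nearer the photometer, so it is the one at (321,271) in the top view. The short one is at (313,165).

Run:
```python
import cv2, numpy as np
t=cv2.imread('pics/top0.png'); s=cv2.imread('pics/side0.png')
def crop(im,u,v,w,h,k): return cv2.resize(im[v:v+h,u:u+w],None,fx=k,fy=k,interpolation=cv2.INTER_CUBIC)
a=crop(t,300,250,40,40,7); b=crop(s,305,175,40,50,7); c=crop(t,35,195,180,90,4); d=crop(s,195,215,100,175,3)
W=np.zeros((600,800,3),np.uint8)
W[:280,:280]=a; W[:350-0,290:570]=b[:350]; 
W2=np.zeros((600,800,3),np.uint8); W2[:360,:720]=c
cv2.imwrite('pics/cell.png',W[:360,:580]); 
W2=np.zeros((530,800,3),np.uint8);c3=crop(t,40,195,170,90,2.9);W2[:c3.shape[0],:c3.shape[1]]=c3;W2[:525,495:795]=d;cv2.imwrite('pics/phot.png',W2)
```

```text
(no output)
```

View pics/cell.png

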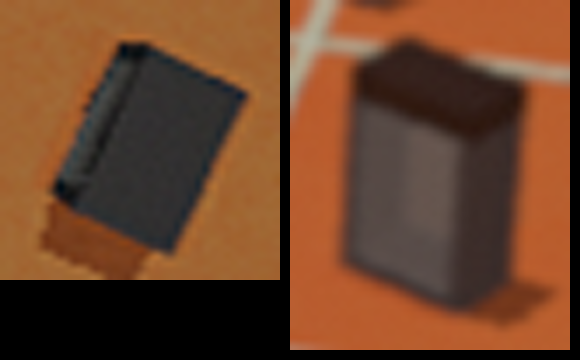

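View pics/phot.png

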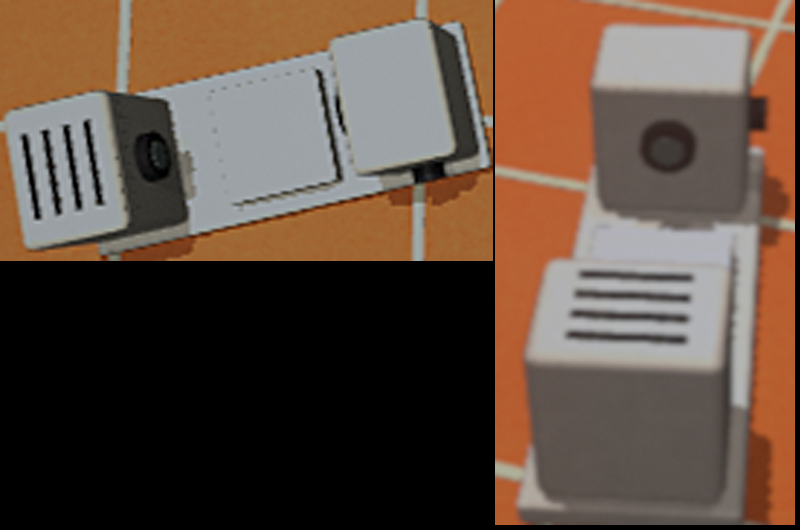

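The crops show the cell's cap corners and base edges clearly in both views. The photometer's housing tops are clear too, with the vented lamp on the left (+y), as is the stage outline. Next I'll fit both poses to those corners.

```bash
cat > h.py <<'E'
import numpy as np, cv2
from scipy.optimize import least_squares
C={n:dict(np.load(f'{n}.npz')) for n in('top','side')}
def proj(n,P):
    c=C[n]; p=np.c_[P,np.ones(len(P))]@c['camera_from_world'].T[:,:3]; p=p@c['K'].T; return p[:,:2]/p[:,2:]
def world(x,L):
    c,s=np.cos(x[2]),np.sin(x[2]); L=np.asarray(L,float)
    return np.c_[x[0]+c*L[:,0]-s*L[:,1],x[1]+s*L[:,0]+c*L[:,1],L[:,2]]
def px(uv,k,o,b=(0,0)): return (np.asarray(uv,float)-b+.5)/k-.5+o
def fit(obs,x0):
    f=lambda x:np.concatenate([(proj(n,world(x,L))-uv).ravel() for n,L,uv in obs])
    r=least_squares(f,x0,loss='soft_l1'); return r.x,[np.round(proj(n,world(r.x,L))-uv,1).tolist() for n,L,uv in obs]
E
python3 - <<'E'
from h import *
s=.001
# cell: local x=thin(28), y=wide(46)
T=np.array([[14,23,70],[-14,23,70],[-14,-23,70],[14,-23,70]])*s
def side(o): return px(o,7,(305,175),(290,0))
# top view order: clockwise A,B,C,D ; A-B is 28 edge? lengths: AB 111, BC 174
tp=px([(148,45),(247,95),(173,253),(75,203)],7,(300,250))
# approx world direction: image up=+X, left=+Y.  A-D far-left broad face
sp=side([(345,265),(460,308),(510,280),(357,68),(475,135),(527,85),(405,38)])
best=None
for yaw in np.linspace(0,2*np.pi,12):
  # left broad face = local +x side: A=(14,-+23)...
  Lt=np.array([[14,-23,70],[-14,-23,70],[-14,23,70],[14,23,70]])*s
  # determine orientation: A is +X-most; use top only
  x,r=fit([('top',Lt,tp)],[.47,-.17,yaw])
  e=np.abs(r[0]).sum()
  if best is None or e<best[0]: best=(e,x,r)
print('top only',best)
x=best[1]
Ls=np.array([[14,23,z] for z in(0,70)]+[[14,-23,z] for z in(0,70)]+[[-14,-23,z] for z in(0,70)]+[[-14,23,z] for z in(0,70)])*s
print(np.c_[Ls*1e3,proj('side',world(x,Ls))],sp)
s_=1e-3
H=lambda y0,y1:np.array([[42,y1,102],[42,y0,102],[-42,y0,102],[-42,y1,102]])*s_
off=(40,195);o2=(195,215)
ot=[('top',H(65,127),px([(5,112),(105,92),(130,235),(28,249)],2.9,off)),('top',H(-127,-65),px([(330,38),(428,18),(456,158),(360,174)],2.9,off)),
('top',np.array([[37,35,30],[37,-35,30],[-37,-35,30],[-37,35,30]])*s_,px([(210,93),(318,70),(342,182),(238,205)],2.9,off))]
hs=lambda y0,y1:np.array([[42,y0,102],[-42,y0,102],[-42,y1,102],[42,y1,102]])*s_
os_=[('side',hs(65,127),px([(548,262),(733,265),(725,368),(527,360)],3,o2,(495,0))),('side',hs(-127,-65),px([(605,27),(750,30),(747,93),(592,87)],3,o2,(495,0)))]
for o in(ot,ot[:2],os_,ot+os_): print('phot',*fit(o,[.47,.2,.1]))
E
```

```text
top only (np.float64(3.9), array([ 0.43317287, -0.15865307,  1.10471849]), [[[0.2, -0.6], [0.5, -0.7], [-0.1, 0.6], [-0.6, 0.6]]])
[[ 14.          23.           0.         328.99830104 219.51631288]
 [ 14.          23.          70.         331.29529045 190.59344769]
 [ 14.         -23.           0.         311.87333265 211.82437721]
 [ 14.         -23.          70.         313.46852845 183.40588023]
 [-14.         -23.           0.         319.67220336 206.9568795 ]
 [-14.         -23.          70.         321.52370658 178.8825398 ]
 [-14.          23.           0.         336.69283815 214.37931181]
 [-14.          23.          70.         339.2360248  185.80948738]] [[312.42857143 212.42857143]
 [328.85714286 218.57142857]
 [336.         214.57142857]
 [314.14285714 184.28571429]
 [331.         193.85714286]
 [338.42857143 186.71428571]
 [321.         180.        ]]
phot [0.4883987  0.1850752  0.21411773] [[[-1.2, 0.2], [1.0, -1.2], [1.0, -1.3], [-1.0, 2.4]], [[-0.5, 0.3], [1.6, -0.8], [2.0, -0.7], [-1.3, 2.1]], [[0.6, 0.2], [0.3, -0.2], [-0.4, -0.1], [-1.8, 0.5]]]
phot [0.4882119  0.18536146 0.21250524] [[[-1.3, 0.1], [0.8, -1.1], [0.7, -1.2], [-1.2, 2.4]], [[-0.6, 0.5], [1.5, -0.6], [1.8, -0.5], [-1.5, 2.3]]]
phot [0.48850491 0.19268651 0.2178905 ] [[[-0.6, -1.5], [1.1, -0.0], [1.2, 1.4], [-2.2, 1.2]], [[-0.5, -1.7], [1.0, -1.1], [0.5, -0.5], [-1.4, -0.3]]]
phot [0.4890089  0.18736778 0.21482435] [[[-2.5, -0.1], [-0.4, -1.5], [-0.4, -1.6], [-2.3, 2.1]], [[-1.9, -0.0], [0.3, -1.2], [0.6, -1.1], [-2.6, 1.7]], [[-0.6, -0.1], [-0.9, -0.5], [-1.7, -0.4], [-3.1, 0.2]], [[0.4, -4.3], [1.6, -2.7], [1.7, -1.8], [-1.2, -2.2]], [[0.6, -3.4], [1.8, -2.7], [1.2, -2.4], [-0.3, -2.3]]]
```

```bash
cat >> h.py <<'E'
from scipy.spatial.transform import Rotation as R
def to(xyz,yaw,s=None):
    from rig import env
    s=s or env.observe(); M=R.from_rotvec(s['ee_rot']).as_matrix()
    d=M.T@(np.array(xyz)-s['tool_pos'])*1e3
    cur=np.arctan2(M[1,1],M[0,1]); e=(yaw-cur+np.pi/2)%np.pi-np.pi/2
    print('t',round(s['t'],2),'tool',np.round(s['tool_pos'],4),'zaxis',np.round(M[:,2],3),'yaw',round(cur,3),'shift',np.round(d,1),'turn',round(-e,3),'F',np.round(s['force'],1),'w',round(s['gripper_width'],3),'ff',np.round(s['finger_force'],1))
E
python3 - <<'E'
from h import *
s=.001
off=(40,195)
st=[('top',np.array([[37,35,30],[37,-35,30],[-37,-35,30],[-37,35,30]])*s,px([(210,93),(318,70),(342,182),(238,205)],2.9,off))]
print('stage',*fit(st,[.48,.18,.2]))
tp=px([(148,45),(247,95),(173,253),(75,203)],7,(300,250))
Lt=np.array([[14,-23,70],[-14,-23,70],[-14,23,70],[14,23,70]])*s
sp=px([(345,265),(460,308),(510,280),(357,68),(475,135),(527,85),(405,38)],7,(305,175),(290,0))
Ls=np.array([[14,-23,0],[14,23,0],[-14,23,0],[14,-23,70],[14,23,70],[-14,23,70],[-14,-23,70]])*s
print('cell',*fit([('top',Lt,tp),('side',Ls,sp)],[.433,-.159,1.1]))
to([.47,.28,.21],-.0)
to([.434,-.158,.2],-.466)
E
```

```text
stage [0.48863833 0.1846247  0.22754047] [[[0.7, 0.4], [0.2, -0.5], [0.0, -0.5], [-1.3, 0.6]]]
cell [ 0.43329464 -0.15809702  1.10548803] [[[-0.1, -0.6], [0.1, -0.8], [-0.4, 0.5], [-0.9, 0.6]], [[-0.7, -0.5], [0.0, 1.1], [0.6, -0.1], [-0.8, -0.8], [0.2, -3.1], [0.7, -0.8], [0.4, -1.0]]]
t 0.1 tool [0.138  0.6092 0.2092] zaxis [-0.    -0.001 -1.   ] yaw 1.348 shift [-396.5 -247.7   -0.5] turn 1.348 F [ 0.5  0.1 -0.7] w 0.997 ff 0.0
t 0.1 tool [0.138  0.6092 0.2092] zaxis [-0.    -0.001 -1.   ] yaw 1.348 shift [-458.2 -682.8   10.1] turn -1.328 F [ 0.5  0.1 -0.7] w 0.997 ff 0.0
```

Emit:
carry_out --plan '[[1, [-396, -248, 0], 1.35], [1, [-396, -248, 0], 1.35], [1, [-396, -248, 0], 1.35], [1, [-396, -248, 0], 1.35], [1, [-396, -248, 0], 1.35]]'

```text
t: 0.72
tool_pos: [0.3608, 0.3875, 0.2098]
ee_rot: [-1.73, -2.622, -0.0]
force: [0.8, 1.0, 0.8]
gripper_width: 1.002
finger_force: 0.0
```

```bash
python3 -c "
from h import *
to([.47,.28,.21],0); to([.4335,-.158,.2],-.466)"
```

```text
t 0.72 tool [0.3608 0.3875 0.2098] zaxis [-0.  0. -1.] yaw 0.404 shift [-141.8   58.1   -0.2] turn 0.404 F [0.8 1.  0.8] w 1.002 ff 0.0
t 0.72 tool [0.3608 0.3875 0.2098] zaxis [-0.  0. -1.] yaw 0.404 shift [-530.1 -147.8    9.7] turn 0.87 F [0.8 1.  0.8] w 1.002 ff 0.0
```

Emit:
carry_out --plan '[[1, [-142, 58, 0], 0.4], [1, [-142, 58, 0], 0.4], [1, [-530, -148, 9], 0.87], [1, [-530, -148, 9], 0.87], [1, [-530, -148, 9], 0.87]]'

```text
t: 1.35
tool_pos: [0.4432, 0.1126, 0.2059]
ee_rot: [-2.673, -1.65, 0.0]
force: [1.0, -0.8, 0.4]
gripper_width: 1.003
finger_force: 0.0
```

```bash
python3 -c "
from h import *
to([.4335,-.158,.2],-.466)"
```

```text
t 1.35 tool [0.4432 0.1126 0.2059] zaxis [-0.  0. -1.] yaw -0.465 shift [-246.2  112.6    5.9] turn 0.001 F [ 1.  -0.8  0.4] w 1.003 ff 0.0
```

Emit:
carry_out --plan '[[1, [-246, 113, 6], 0], [1, [-246, 113, 6], 0], [1, [-246, 113, 6], 0], [1, [-246, 113, 6], 0], [1, [-246, 113, 6], 0]]'

```text
t: 1.98
tool_pos: [0.4348, -0.1597, 0.2002]
ee_rot: [2.673, 1.65, 0.0]
force: [0.5, 1.2, 0.0]
gripper_width: 0.999
finger_force: 0.0
```

Run:
```python
from h import *
from rig import cams
to([.4333,-.158,.045],-.466)
a=cams.camera('top')['frame'];b=cams.camera('side')['frame']
cv2.imwrite('pics/over.png',np.hstack([cv2.resize(a[160:340,220:420],(400,360)),cv2.resize(b[60:260,220:420],(360,360))])[:,:,::-1])
```

```text
t 1.98 tool [ 0.4348 -0.1597  0.2002] zaxis [ 0.  0. -1.] yaw -0.465 shift [  0.9  -2.1 155.2] turn 0.001 F [0.5 1.2 0. ] w 0.999 ff 0.0
```

View pics/over.png

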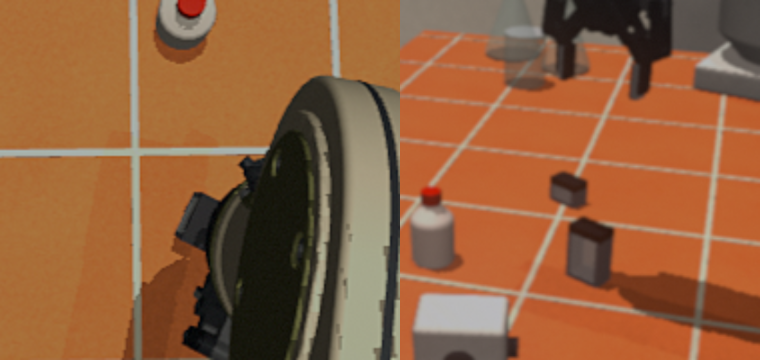

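The gripper is over the tall cell, open and clear of everything. I'll descend now.

Emit:
carry_out --plan '[[1, [1, -2, 50], 0], [1, [1, -2, 100], 0], [1, [1, -2, 140], 0], [1, [1, -2, 166], 0], [1, [1, -2, 166], 0]]' --grip_force 30

```text
t: 2.7
tool_pos: [0.433, -0.153, 0.0327]
ee_rot: [-2.666, -1.658, 0.006]
force: [0.2, -0.5, 1.2]
gripper_width: 1.003
finger_force: 0.0
```

Run:
```python
from h import *
from rig import cams
to([.4333,-.158,.034],-.466)
b=cams.camera('side')['frame'];cv2.imwrite('pics/down.png',cv2.resize(b[110:240,250:410],None,fx=4,fy=4,interpolation=2)[:,:,::-1])
```

```text
t 2.7 tool [ 0.433  -0.153   0.0327] zaxis [-0.004 -0.    -1.   ] yaw -0.458 shift [-4.4  2.5 -1.3] turn 0.008 F [ 0.2 -0.5  1.2] w 1.003 ff 0.0
```

View pics/down.png

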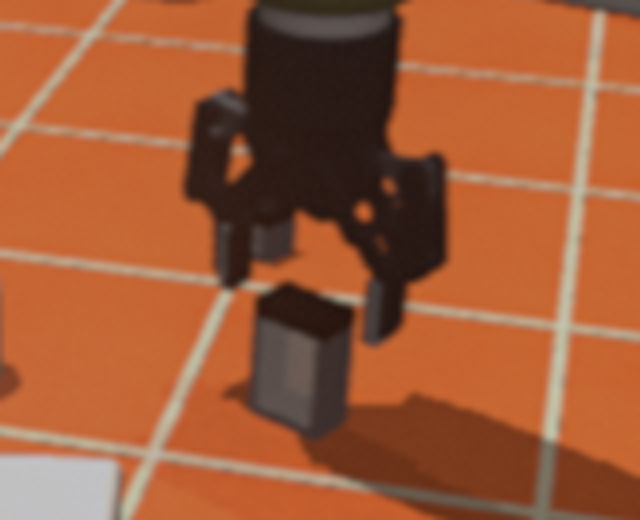

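The fingers look farther from the camera than the cell: tips near (308,180) and (345,195) in side pixels, with the cell at (325,200). I'll check that against the reported pose before closing.

Run:
```python
from h import *
from rig import env,cams
s=env.observe(); to([.4333,-.158,.034],-.466)
c=cams.camera('side'); print(np.abs(c['camera_from_world']-C['side']['camera_from_world']).max(), s['q'],s['qvel'])
p=s['tool_pos']; d=np.array([np.cos(-.46),np.sin(-.46),0])
for z in(.025,.038): print(z,proj('side',np.array([p+k*d+[0,0,z-p[2]] for k in(-.045,0,.045)])).round(1).tolist())
for z in(0,.07): print(proj('side',np.array([[.4333,-.158,z]])),proj('top',np.array([[.4333,-.158,z]])))
b=c['frame'];t=cams.camera('top')['frame']
cv2.imwrite('pics/d2.png',np.hstack([cv2.resize(b[110:240,250:410],(480,390)),cv2.resize(t[210:340,260:400],(320,390))])[:,:,::-1])
```

```text
t 2.75 tool [ 0.4341 -0.1534  0.034 ] zaxis [-0.002 -0.    -1.   ] yaw -0.459 shift [-4.5  1.3  0. ] turn 0.007 F [ 0.9 -0.2 -0.4] w 1.001 ff 0.0
0.0 [-0.53832957  0.20814869  0.85224576  2.10700629 -0.19770546  0.90782643
 -0.03260722] [-0.00369499 -0.03339469  0.01413851 -0.02450091  0.01090379  0.00804239
 -0.00313152]
0.025 [[341.6, 211.7], [324.1, 204.3], [307.5, 197.2]]
0.038 [[342.1, 206.4], [324.5, 199.0], [307.7, 192.1]]
[[324.12066665 213.240488  ]] [[317.62827879 269.05775676]]
[[326.18282561 184.73652248]] [[322.16835836 270.73605591]]
```

View pics/d2.png

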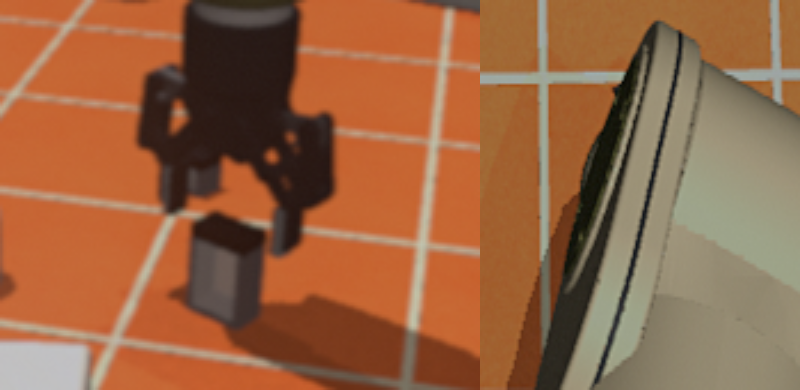

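Run:
```python
from h import *
d=np.array([np.cos(-.465),np.sin(-.465),0])
for p,obs,dz in(([.4348,-.1597,.2002],[(311.7,101.7),(352,113)],.005),([.4341,-.1534,.034],[(307,181),(345,194)],.005)):
    for k,o in((.045,obs[0]),(-.045,obs[1])):
        q=np.array(p)+k*d+[0,0,dz]; print('pred',proj('side',q[None]).round(1),'obs',o)
    f=lambda x:np.concatenate([proj('side',(x[:3]+k*d)[None])[0]-o for k,o in((x[3],obs[0]),(-x[3],obs[1]))])
    r=least_squares(f,[*p,.045]); print('free',r.x,r.cost)
    g=lambda h:np.concatenate([proj('side',(np.array(p)+k*d+[0,0,h[0]])[None])[0]-o for k,o in((h[1],obs[0]),(-h[1],obs[1]))])
    r=least_squares(g,[0,.045]); print('height offset of tips from TCP, half width',r.x,r.fun)
```

```text
pred [[311.7 117.3]] obs (311.7, 101.7)
pred [[349.4 128.6]] obs (352, 113)
free [ 0.4429412  -0.2193642   0.21636397  0.05055281] 0.012411764926687469
height offset of tips from TCP, half width [0.03626109 0.04723524] [-0.12990852  0.10184302 -0.06019515 -0.10878885]
pred [[307.8 191.6]] obs (307, 181)
pred [[342.1 206. ]] obs (345, 194)
free [ 0.66999313 -1.84665386 -0.85243637  0.14524655] 1.0748555436369127
height offset of tips from TCP, half width [0.03232147 0.0480949 ] [ 0.22706792 -1.00587664 -0.52882072  0.92715285]
```

Both views put the whole gripper about 30 mm higher in the picture than the reported TCP. The u positions agree, so the true height looks about 30 mm above what is reported. I'll go down 20 mm, which is safe either way, correct the lateral error, and check again numerically.

Emit:
carry_out --plan '[[1, [-4.5, 1.5, 10], 0], [1, [-4.5, 1.5, 20], 0], [1, [-4.5, 1.5, 20], 0], [1, [-4.5, 1.5, 20], 0]]'

```text
t: 3.35
tool_pos: [0.4338, -0.1589, 0.0142]
ee_rot: [-2.669, -1.657, 0.0]
force: [0.4, 0.5, -0.7]
gripper_width: 0.999
finger_force: 0.0
```

Run:
```python
from h import *
from rig import env,cams
to([.4333,-.158,.014],-.466)
print(env.observe()['q'])
b=cams.camera('side')['frame'];t=cams.camera('top')['frame']
k=cv2.resize(b[130:230,280:380],(500,500),interpolation=2)
cv2.imwrite('pics/d3.png',np.hstack([k,cv2.resize(C['side']['frame'][130:230,280:380],(300,500))])[:,:,::-1])
```

```text
t 3.35 tool [ 0.4338 -0.1589  0.0142] zaxis [-0. -0. -1.] yaw -0.46 shift [ 0.6 -0.8  0.2] turn 0.006 F [ 0.4  0.5 -0.7] w 0.999 ff 0.0
[-0.50275886  0.2572228   0.83587278  2.11747644 -0.2503227   0.8653997
  0.02106383]
```

View pics/d3.png

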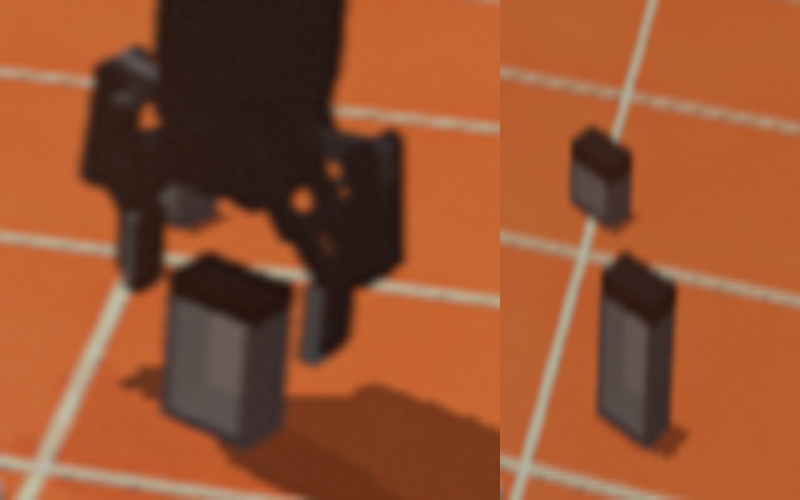

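The left finger's shadow, ending near side pixel (304,206), puts the tip at about 47 mm. That matches a tool sitting about 29 mm higher than reported, with the fingers straddling the cell. I'll go down another 8 mm and close gently.

Emit:
carry_out --plan '[[1, [0, 0, 8], 0], [0.8, [0, 0, 8], 0], [0.65, [0, 0, 8], 0], [0.6, [0, 0, 8], 0], [0.4, [0, 0, 8], 0]]' --grip_force 30

```text
t: 4.08
tool_pos: [0.434, -0.1589, 0.0064]
ee_rot: [2.669, 1.657, 0.001]
force: [-0.7, -0.6, 1.9]
gripper_width: 0.534
finger_force: 31.1
```

Emit:
carry_out --plan '[[0.3, [0, 0, 0], 0], [0.3, [0, 0, 0], 0], [0.3, [0, 0, 0], 0]]'

```text
t: 4.45
tool_pos: [0.434, -0.1589, 0.0064]
ee_rot: [2.669, 1.657, 0.001]
force: [-0.2, 0.1, 4.3]
gripper_width: 0.538
finger_force: 31.3
```

```bash
python3 -c "
from h import *
to([.4333,-.158,.006],-.466)"
```

```text
t 4.45 tool [ 0.434  -0.1589  0.0064] zaxis [ 0.  0. -1.] yaw -0.459 shift [ 0.4 -1.   0.4] turn 0.007 F [-0.2  0.1  4.3] w 0.538 ff 31.3
```

The opening is 45.7 mm, which matches the 46 mm width, so the cell is held. I'll lift it.

Emit:
carry_out --plan '[[0.3, [0, 0, -15], 0], [0.3, [0, 0, -60], 0], [0.3, [0, 0, -110], 0], [0.3, [0, 0, -150], 0], [0.3, [0, 0, -150], 0]]'

```text
t: 5.08
tool_pos: [0.4354, -0.1593, 0.1591]
ee_rot: [2.668, 1.656, 0.008]
force: [1.1, 0.3, -1.5]
gripper_width: 0.534
finger_force: 31.6
```

Run:
```python
from h import *
to([.4885,.186,.157],.216)
```

```text
t 5.08 tool [ 0.4354 -0.1593  0.1591] zaxis [ 0.005  0.001 -1.   ] yaw -0.46 shift [ 333.  -105.6    2.9] turn -0.676 F [ 1.1  0.3 -1.5] w 0.534 ff 31.6
```

Emit:
carry_out --plan '[[0.3, [45, -14, 0], -0.1], [0.3, [90, -28, 0], -0.2], [0.3, [135, -43, 0], -0.35], [0.3, [180, -57, 0], -0.5], [0.3, [220, -70, 0], -0.6]]'

```text
t: 5.7
tool_pos: [0.468, 0.0708, 0.1554]
ee_rot: [-2.054, -2.376, 0.002]
force: [-0.6, 0.3, -1.6]
gripper_width: 0.535
finger_force: 31.5
```

Run:
```python
from h import *
to([.4885,.186,.157],.216)
```

```text
t 5.7 tool [0.468  0.0708 0.1554] zaxis [-0.001 -0.001 -1.   ] yaw 0.145 shift [111.1  36.9  -1.7] turn -0.071 F [-0.6  0.3 -1.6] w 0.535 ff 31.5
```

Emit:
carry_out --plan '[[0.3, [40, 13, -2], -0.03], [0.3, [80, 27, -2], -0.07], [0.3, [111, 37, -2], -0.07], [0.3, [111, 37, -2], -0.07], [0.3, [111, 37, -2], -0.07]]'

```text
t: 6.32
tool_pos: [0.4893, 0.1833, 0.1575]
ee_rot: [-1.977, -2.442, 0.003]
force: [-0.7, 0.2, -1.3]
gripper_width: 0.538
finger_force: 31.5
```

Run:
```python
from h import *
from rig import cams
to([.4885,.186,.157],.216)
b=cams.camera('side')['frame'];t=cams.camera('top')['frame']
cv2.imwrite('pics/e_side.png',b[:,:,::-1]);cv2.imwrite('pics/e_top.png',t[:,:,::-1])
cv2.imwrite('pics/e.png',np.hstack([cv2.resize(b[130:345,180:320],(390,600),interpolation=2),cv2.resize(t[170:310,50:145],(407,600),interpolation=2)])[:,:,::-1])
```

```text
t 6.33 tool [0.4893 0.1833 0.1575] zaxis [-0.001 -0.001 -1.   ] yaw 0.21 shift [ 2.8 -0.2  0.5] turn -0.006 F [-0.7  0.2 -1.3] w 0.538 ff 31.5
```

View pics/e.png

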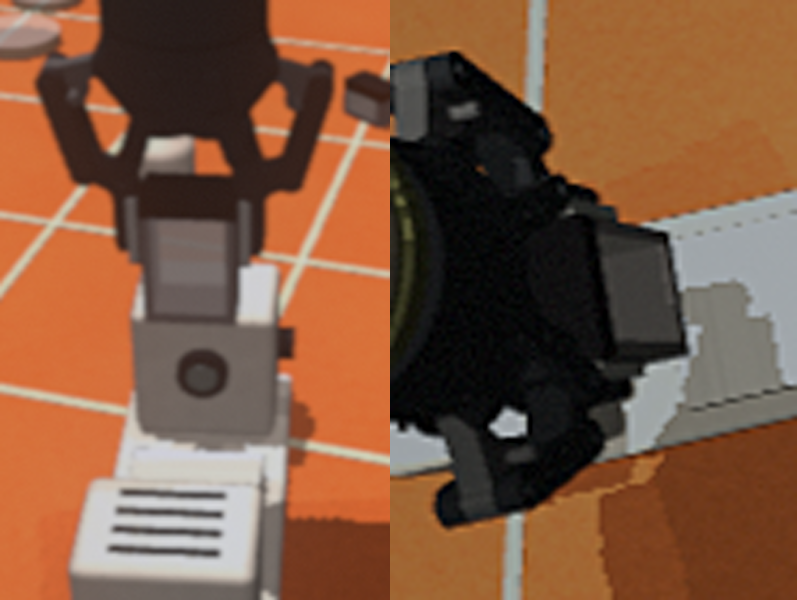

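The last picture shows the cell held upright above the stage. In the side view its near bottom corners are at crop (147,310) and (238,320). In the top view the detector-side face has its cap edge at (595,217)–(612,362) and its bottom edge at (672,235)–(688,352). I'll fit the held pose from these.

Run:
```python
from h import *
s=1e-3
Lt=np.array([[23,-14,70],[-23,-14,70],[23,-14,0],[-23,-14,0]])*s
tp=px([(595,217),(612,362),(672,235),(688,352)],407/95,(50,170),(390,0))
Ls=np.array([[23,14,0],[-23,14,0],[23,14,70],[-23,14,70]])*s
sp=px([(147,310),(238,320),(140,185),(240,193)],2.788,(180,130))
def W(x,L): return world([x[0],x[1],x[3]],L)+[0,0,x[2]]
def run(obs):
    f=lambda x:np.concatenate([(proj(n,W(x,L))-uv).ravel() for n,L,uv in obs])
    r=least_squares(f,[.489,.185,.15,.21],loss='soft_l1'); print(r.x.round(4),r.fun.round(1))
run([('top',Lt,tp)]);run([('side',Ls,sp)]);run([('top',Lt,tp),('side',Ls,sp)])
```

```text
[0.4901 0.1961 0.1158 0.1589] [-0.5  0.8 -0.7 -2.1  0.8  0.   0.6  0.3]
[0.4831 0.1925 0.1621 0.1023] [-0.2  0.   0.6 -0.1  0.1 -0.1 -0.4  0.2]
[0.488  0.1799 0.1537 0.142 ] [-0.9  0.  -1.4 -0.5  1.7 -0.4  1.2  1.7  0.  -0.2  0.2 -1.2  0.4  0.8
 -0.7  0.3]
```

Emit:
carry_out --plan '[[0.3, [3, 0, 30], -0.005], [0.3, [3, 0, 60], -0.005], [0.3, [3, 0, 90], -0.005], [0.3, [3, 0, 106], -0.005], [0.3, [3, 0, 112], -0.005]]'

```text
t: 7.05
tool_pos: [0.489, 0.1868, 0.0458]
ee_rot: [-1.97, -2.447, 0.001]
force: [-0.3, 0.8, -1.1]
gripper_width: 0.537
finger_force: 31.5
```

Emit:
carry_out --plan '[[0.3, [0, 0, 0], 0], [0.3, [0, 0, 0], 0]]'

```text
t: 7.3
tool_pos: [0.4898, 0.1877, 0.0472]
ee_rot: [1.97, 2.447, 0.002]
force: [0.1, -0.3, -0.9]
gripper_width: 0.536
finger_force: 31.5
```

Run:
```python
from h import *
from rig import cams
to([.4885,.186,.0384],.216)
b=cams.camera('side')['frame'];t=cams.camera('top')['frame']
cv2.imwrite('pics/f_side.png',b[:,:,::-1]);cv2.imwrite('pics/f_top.png',t[:,:,::-1])
A=b[190:310,215:300]; B=t[205:285,80:170]
A=cv2.resize(A,(425,600),interpolation=2);B=cv2.resize(B,(375,333),interpolation=2)
W=np.zeros((600,800,3),np.uint8);W[:,:425]=A;W[:333,425:]=B
cv2.imwrite('pics/f.png',W[:,:,::-1])
# predicted overlay numbers: stage outline & cell base at stage pose
s=1e-3
for x in([.4885,.1846,.216],[.4885,.190,.216]):
  print(x,'top stage',proj('top',world(x,np.array([[37,35,30],[37,-35,30],[-37,-35,30],[-37,35,30]])*s)).round(1).tolist())
  print('top cell -y face top/bot',proj('top',world(x,np.array([[23,-14,103],[-23,-14,103],[23,-14,33],[-23,-14,33]])*s)).round(1).tolist())
  print('side cell +y face',proj('side',world(x,np.array([[23,14,103],[-23,14,103],[23,14,33],[-23,14,33]])*s)).round(1).tolist())
```

```text
t 7.3 tool [0.4898 0.1877 0.0472] zaxis [ 0.001  0.001 -1.   ] yaw 0.215 shift [-1.4 -1.6  8.8] turn -0.001 F [ 0.1 -0.3 -0.9] w 0.536 ff 31.5
[0.4885, 0.1846, 0.216] top stage [[112.9, 227.0], [149.8, 218.6], [157.5, 257.3], [120.2, 265.9]]
top cell -y face top/bot [[125.3, 225.6], [130.4, 252.4], [139.6, 228.2], [144.3, 252.4]]
side cell +y face [[233.0, 272.2], [265.0, 273.4], [234.9, 308.5], [265.2, 309.8]]
[0.4885, 0.19, 0.216] top stage [[110.0, 227.0], [146.9, 218.6], [154.5, 257.3], [117.3, 265.9]]
top cell -y face top/bot [[122.1, 225.7], [127.2, 252.4], [136.7, 228.3], [141.4, 252.5]]
side cell +y face [[231.7, 274.5], [264.0, 275.7], [233.6, 311.0], [264.2, 312.2]]
```

View pics/f.png

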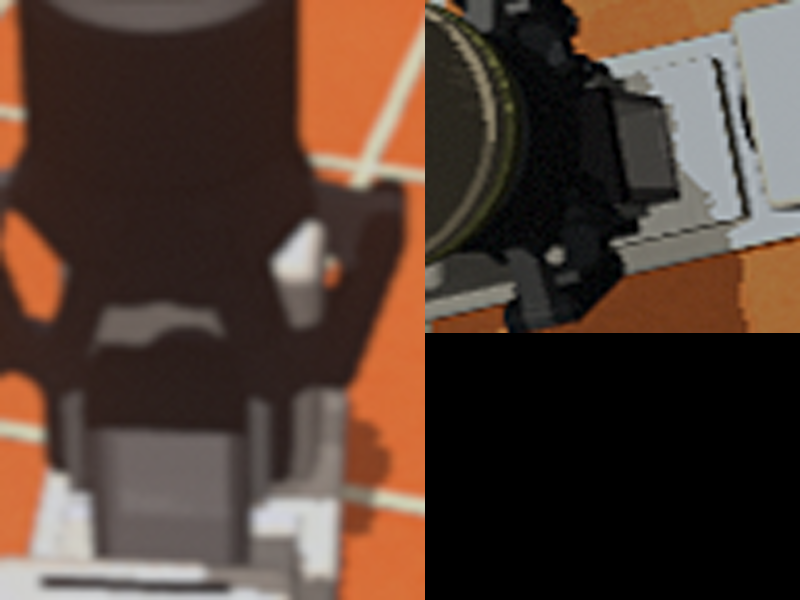

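In the top view the stage's detector-side edge at (149.5,219)–(157.4,257) matches the fitted stage pose (0.4885, 0.185, yaw 0.216). The held cell sits within about 2 mm of the centre. I'll apply a small correction, then lower it and watch the force.

Emit:
carry_out --plan '[[0.3, [-1.5, -0.5, 2], 0], [0.3, [-1.5, -0.5, 5], 0], [0.3, [-1.5, -0.5, 8], 0], [0.3, [-1.5, -0.5, 8], 0], [0.3, [-1.5, -0.5, 8], 0]]'

```text
t: 8.02
tool_pos: [0.489, 0.1858, 0.0382]
ee_rot: [-1.97, -2.447, 0.0]
force: [-0.2, 0.6, -1.8]
gripper_width: 0.536
finger_force: 31.5
```

Emit:
carry_out --plan '[[0.3, [0, 0, 0.5], 0], [0.3, [0, 0, 1], 0], [0.3, [0, 0, 1], 0]]'

```text
t: 8.4
tool_pos: [0.4889, 0.1859, 0.0372]
ee_rot: [-1.97, -2.447, -0.0]
force: [-0.8, -0.0, -1.2]
gripper_width: 0.533
finger_force: 31.5
```

Run:
```python
from h import *
to([.4895,.186,.0364],.216)
```

```text
t 8.4 tool [0.4889 0.1859 0.0372] zaxis [-0.  0. -1.] yaw 0.216 shift [0.  0.6 0.8] turn -0.0 F [-0.8 -0.  -1.2] w 0.533 ff 31.5
```

Emit:
carry_out --plan '[[0.3, [0, 0, 0.4], 0], [0.3, [0, 0, 0.8], 0], [0.3, [0, 0, 0.8], 0], [0.3, [0, 0, 0.8], 0]]'

```text
t: 8.9
tool_pos: [0.4889, 0.1859, 0.0364]
ee_rot: [-1.97, -2.447, -0.0]
force: [-0.6, -0.1, -1.3]
gripper_width: 0.53
finger_force: 31.6
```

Emit:
carry_out --plan '[[0.3, [0, 0, 0.4], 0], [0.3, [0, 0, 0.8], 0], [0.3, [0, 0, 0.8], 0], [0.3, [0, 0, 0.8], 0]]'

```text
t: 9.4
tool_pos: [0.489, 0.1859, 0.0364]
ee_rot: [-1.969, -2.447, -0.0]
force: [-5.4, -2.5, 11.0]
gripper_width: 0.538
finger_force: 32.9
```

Contact came at reported TCP z = 36.4 mm, exactly as predicted, with a force of about 11 N. I'll ease off the press slightly and open.

Emit:
carry_out --plan '[[0.3, [0, 0, -0.5], 0], [0.3, [0, 0, -0.5], 0], [0.3, [0, 0, -0.5], 0]]' --grip_force 20

```text
t: 9.78
tool_pos: [0.489, 0.1859, 0.0364]
ee_rot: [-1.97, -2.447, -0.0]
force: [-2.9, -1.3, 6.3]
gripper_width: 0.535
finger_force: 32.2
```

Emit:
carry_out --plan '[[0.56, [0, 0, 0], 0], [0.6, [0, 0, 0], 0], [0.7, [0, 0, 0], 0], [0.85, [0, 0, 0], 0], [0.85, [0, 0, 0], 0]]'

```text
t: 10.4
tool_pos: [0.4889, 0.1859, 0.0361]
ee_rot: [-1.97, -2.447, -0.0]
force: [-0.2, 0.5, -0.7]
gripper_width: 0.847
finger_force: 0.0
```

Emit:
carry_out --plan '[[0.85, [0, 0, -10], 0], [0.85, [0, 0, -35], 0], [0.85, [0, 0, -70], 0], [0.85, [0, 0, -120], 0], [0.85, [0, 0, -150], 0]]'

```text
t: 11.02
tool_pos: [0.4897, 0.1858, 0.1893]
ee_rot: [1.97, 2.446, 0.005]
force: [0.5, -1.0, 0.2]
gripper_width: 0.855
finger_force: 0.0
```

Run:
```python
from h import *
to([.40,.50,.19],.9)
```

```text
t 11.03 tool [0.4897 0.1858 0.1893] zaxis [ 0.002  0.002 -1.   ] yaw 0.215 shift [326.1 -20.6  -0.4] turn -0.685 F [ 0.5 -1.   0.2] w 0.855 ff 0.0
```

Next I'll move clear so the cameras can see the placed cell.

Emit:
carry_out --plan '[[0.85, [55, -4, -10], 0], [0.85, [110, -8, -10], 0], [0.85, [165, -11, -10], 0], [0.85, [220, -15, -10], 0], [0.85, [270, -18, -10], 0]]'

```text
t: 11.65
tool_pos: [0.4128, 0.4476, 0.197]
ee_rot: [-1.969, -2.448, -0.001]
force: [0.4, -0.5, 0.0]
gripper_width: 0.851
finger_force: 0.0
```

Run:
```python
from h import *
from rig import cams
to([.40,.50,.19],.9)
t=cams.camera('top')['frame'];b=cams.camera('side')['frame']
cv2.imwrite('pics/g_top.png',t[:,:,::-1]);cv2.imwrite('pics/g_side.png',b[:,:,::-1])
# cap: dark blob on stage; side opaque
g=cv2.cvtColor(t,cv2.COLOR_RGB2GRAY)[205:285,95:165]
m=(g<75).astype(np.uint8); n,l,st,ce=cv2.connectedComponentsWithStats(m)
s=1e-3;x=[.4885,.1855,.216]
for i in range(1,n):
    if st[i,4]>60:
        r=cv2.minAreaRect(np.argwhere(l==i)[:,::-1].astype(np.float32)); print(st[i],ce[i]+[95,205],r)
print('cap pred',proj('top',world(x,np.array([[23,14,100],[23,-14,100],[-23,-14,100],[-23,14,100],[23,-14,30],[-23,-14,30]])*s)).round(1).tolist())
# bystanders unchanged?
for nm,f,rois in(('top',t,[(290,140,50,60),(400,215,45,45)]),('side',b,[(215,155,45,60),(298,150,32,32)])):
    for u,v,w,h in rois: print(nm,np.abs(f[v:v+h,u:u+w].astype(int)-C[nm]['frame'][v:v+h,u:u+w]).mean().round(2))
for v in range(222,262,3): print(v,g[v-205,15:60].tolist())
```

```text
t 11.65 tool [0.4128 0.4476 0.197 ] zaxis [ 0.     0.001 -1.   ] yaw 0.216 shift [53.9 -1.3  7. ] turn -0.684 F [ 0.4 -0.5  0. ] w 0.851 ff 0.0
[ 15  22  34  30 811] [126.27866831 241.58199753] ((31.636001586914062, 36.24800491333008), (29.337215423583984, 29.426658630371094), 79.69515228271484)
[  0  24  10  45 286] [ 98.11188811 254.84965035] ((4.5, 46.0), (44.0, 9.0), 90.0)
cap pred [[109.1, 229.5], [125.5, 225.7], [130.5, 252.4], [114.0, 256.2], [139.7, 228.3], [144.4, 252.4]]
top 1.15
top 1.3
side 50.58
side 41.44
222 [170, 169, 168, 165, 164, 164, 163, 162, 162, 162, 163, 163, 163, 163, 163, 161, 159, 162, 163, 163, 145, 135, 162, 163, 163, 163, 163, 163, 163, 164, 162, 162, 162, 163, 162, 162, 162, 165, 171, 147, 31, 73, 141, 168, 164]
225 [162, 163, 160, 159, 163, 164, 148, 134, 154, 164, 164, 166, 168, 167, 168, 167, 167, 169, 167, 166, 165, 164, 163, 163, 163, 162, 162, 163, 163, 162, 162, 163, 162, 163, 162, 162, 162, 163, 170, 147, 54, 30, 126, 172, 167]
228 [167, 161, 154, 169, 170, 173, 149, 96, 84, 41, 11, 16, 19, 27, 29, 23, 10, 0, 8, 17, 14, 10, 5, 33, 51, 101, 139, 
[... 1622 characters left out ...]
163, 163, 162, 162, 163, 162, 163, 166, 160]
255 [162, 163, 168, 150, 77, 14, 19, 19, 20, 16, 9, 5, 1, 3, 7, 18, 30, 28, 27, 28, 35, 39, 54, 69, 89, 100, 126, 154, 151, 149, 145, 142, 139, 136, 150, 164, 162, 163, 162, 163, 163, 162, 163, 165, 172]
258 [162, 161, 161, 162, 164, 164, 164, 165, 164, 165, 165, 165, 165, 165, 165, 167, 154, 133, 137, 140, 140, 141, 140, 138, 139, 139, 139, 139, 139, 141, 140, 140, 139, 154, 169, 164, 162, 164, 165, 142, 80, 52, 67, 93, 118]
261 [161, 162, 161, 161, 162, 162, 162, 157, 154, 162, 162, 161, 162, 161, 162, 163, 165, 154, 134, 142, 143, 141, 140, 139, 144, 148, 129, 68, 63, 78, 96, 119, 133, 132, 129, 127, 130, 132, 150, 169, 169, 166, 167, 165, 164]
```

The top view confirms it: the cap edge, base edge and yaw all match the cell standing upright at the stage pose, within 1–2 mm. The bystanders haven't moved. I'll hold briefly and hand in.

Emit:
carry_out --plan '[[0.85, [0, 0, 0], 0], [0.85, [0, 0, 0], 0]]'

```text
t: 12.0
tool_pos: [0.4146, 0.4444, 0.1967]
ee_rot: [1.972, 2.445, 0.001]
force: [0.2, 0.1, 0.0]
gripper_width: 0.848
finger_force: 0.0
```

```bash
python3 -c "
from rig import sign_off
print(sign_off())"
```

```text
the job is handed in; nothing more can be done
None
```

The tall cell is standing upright within about 2 mm of the middle of the photometer's stage, broad faces towards lamp and detector, set down gently and released; the short cell and bottle were left alone, and the job was handed in at 12 s (no verdict returned).

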